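# Park the full tub, found by lifting one end

### The job

One of the three look-alike lidded tubs is still full of rack hooks, the other two are nearly empty: find the full one by lifting one end of a tub slightly by its knob, where it stands, and feeling its weight. Then slide the full tub along the bench into the aluminium parking bay, gently, until its long side is flush against the end stop, and let go of it. Never pick a tub up off the bench or tip it steeply (one end stays down), leave the nearly empty tubs standing in their places and do not disturb the other things.

Things in the scene. Friction and masses are not known exactly. Their poses are not given: they have to be found in the camera images.
- tub_a: closed grey lidded tub, a box 110 (x) x 66 (y) x 52 (z) mm; origin: centre of its underside, z up. A black ball knob, 30 mm across, stands on the lid near one end, ball centre at x = -40, y = 0, z = 77 mm. All look alike; any may be the full one. Nearly empty 0.2 to 0.27 kg, full 0.65 to 0.9 kg, weight about central: lifting the knob, pivoting on the other end, takes 1.1 to 1.6 N or 3.7 to 5.1 N, up to all its weight in a stiff grip.
- tub_b: closed grey lidded tub, a box 110 (x) x 66 (y) x 52 (z) mm; origin: centre of its underside, z up. A black ball knob, 30 mm across, stands on the lid near one end, ball centre at x = -40, y = 0, z = 77 mm. All look alike; any may be the full one. Nearly empty 0.2 to 0.27 kg, full 0.65 to 0.9 kg, weight about central: lifting the knob, pivoting on the other end, takes 1.1 to 1.6 N or 3.7 to 5.1 N, up to all its weight in a stiff grip.
- tub_c: closed grey lidded tub, a box 110 (x) x 66 (y) x 52 (z) mm; origin: centre of its underside, z up. A black ball knob, 30 mm across, stands on the lid near one end, ball centre at x = -40, y = 0, z = 77 mm. All look alike; any may be the full one. Nearly empty 0.2 to 0.27 kg, full 0.65 to 0.9 kg, weight about central: lifting the knob, pivoting on the other end, takes 1.1 to 1.6 N or 3.7 to 5.1 N, up to all its weight in a stiff grip.
- bay: parking bay fixed to the bench: aluminium bars 25 mm high, no floor, open on its -y side. Origin: on the bench, where a seated tub's underside centre belongs. Inner face of the end stop at y = +33 mm; inner faces of the two rails at x = +61 and -61 mm, straight to y = -43, flaring out to y = -65 mm. A tub seats with a long side flat on the stop, with 6 mm play at either end.
- table: the wooden bench top, its surface at z = 0; all tubs stand on it
- mustard_pot: empty mustard-yellow ceramic pot, 116 mm across the rim, 100 mm tall; a bystander, to be left alone. Origin: centre of its underside
- dustpan: stainless steel dustpan, 200 x 190 mm with a 130 mm handle at +x, 45 mm tall; a bystander, to be left alone. Origin: centre of its underside
- broom: grey plastic hand broom, 150 x 35 mm head, 48 mm tall, with a handle to -x reaching 210 mm from the origin; a bystander, to be left alone. Origin: centre of its underside
- pot_grabber: spring-loaded pot grabber lying flat, crossed steel arms with rubber tips at +x, about 275 x 85 mm, 17 mm tall; a bystander, to be left alone. Origin: centre of its underside
- clay_pot: small empty terracotta pot, 68 mm across, 55 mm tall; a bystander, to be left alone. Origin: centre of its underside
- twine_spool: wooden spool, 52 mm across, 46 mm tall; a bystander, to be left alone. Origin: centre of its underside

How it is judged:
On the way:
1. one end of a tub is lifted slightly (tilted over 0.03 rad) while it stands in its place (((angle between tub_a's own z axis and vertical above 0.03 rad and distance of tub_a from where it was at the start of the episode below 0.03 m and contact force between tub_a and table above 0.1 N) or (angle between tub_b's own z axis and vertical above 0.03 rad and distance of tub_b from where it was at the start of the episode below 0.03 m and contact force between tub_b and table above 0.1 N) or (angle between tub_c's own z axis and vertical above 0.03 rad and distance of tub_c from where it was at the start of the episode below 0.03 m and contact force between tub_c and table above 0.1 N))), for 0.2 s.
At the end, for the whole second after the job is handed in: The full tub (bearing on the bench with over 4.5 N) stands flat in the bay: long side within 4 mm of the end stop, centre within 12 mm of the middle along it, turned under 0.05 rad. The nearly empty tubs stand flat within 50 mm of where they began. All tubs are at rest (((y of tub_a in the frame of bay between -0.004 and 0.006 m and x of tub_a in the frame of bay between -0.012 and 0.012 m and angle between the x axis of tub_a and the x axis of bay, either way round below 0.05 rad and height (world z) of tub_a below 0.004 m and angle between tub_a's own z axis and vertical below 0.03 rad and contact force between tub_a and table above 4.5 N and distance of each of tub_b, tub_c from where it was at the start of the episode below 0.05 m) or (y of tub_b in the frame of bay between -0.004 and 0.006 m and x of tub_b in the frame of bay between -0.012 and 0.012 m and angle between the x axis of tub_b and the x axis of bay, either way round below 0.05 rad and height (world z) of tub_b below 0.004 m and angle between tub_b's own z axis and vertical below 0.03 rad and contact force between tub_b and table above 4.5 N and distance of each of tub_a, tub_c from where it was at the start of the episode below 0.05 m) or (y of tub_c in the frame of bay between -0.004 and 0.006 m and x of tub_c in the frame of bay between -0.012 and 0.012 m and angle between the x axis of tub_c and the x axis of bay, either way round below 0.05 rad and height (world z) of tub_c below 0.004 m and angle between tub_c's own z axis and vertical below 0.03 rad and contact force between tub_c and table above 4.5 N and distance of each of tub_a, tub_b from where it was at the start of the episode below 0.05 m)) and angle between each of tub_a, tub_b, tub_c's own z axis and vertical below 0.03 rad and height (world z) of each of tub_a, tub_b, tub_c below 0.004 m and linear speed of each of tub_a, tub_b, tub_c below 0.01 m/s); the robot touches nothing.
It fails at once if a tub is lifted clear off the bench (off the bench and its origin over 15 mm up, or its origin over 30 mm up) ((height (world z) of tub_a above 0.03 m or (height (world z) of tub_a above 0.015 m and contact force between tub_a and table below 0.02 N)) or (height (world z) of tub_b above 0.03 m or (height (world z) of tub_b above 0.015 m and contact force between tub_b and table below 0.02 N)) or (height (world z) of tub_c above 0.03 m or (height (world z) of tub_c above 0.015 m and contact force between tub_c and table below 0.02 N))).
It fails at once if a tub is tipped more than 0.3 rad (angle between any of tub_a, tub_b, tub_c's own z axis and vertical above 0.3 rad).
It fails at once if a tub is pressed against the bay with more than 25 N (contact force between any of tub_a, tub_b, tub_c and bay above 25 N).
It fails at once if a bystander is moved more than 30 mm (distance of any of mustard_pot, dustpan, broom, pot_grabber, clay_pot, twine_spool from where it was at the start of the episode above 0.03 m).
It also fails if it takes over 61 s, if anything falls off the work surface, if the arm or the gripper's body presses on something with over 40 N, if the wrist force passes 120 N, or if a joint passes its speed limit or range.

### The arm

A 6-joint arm with a two-finger parallel gripper is mounted at the origin on the work surface. World frame = base frame: x ahead of the robot, y to its left, z up, the work surface at z = 0. Lengths are in m, angles in rad, forces in N, time in s.
With the tool pointing down it reaches from about 0.325 to 0.85 m from the base axis. Payload 4.4 kg.
Tool frame: the origin (TCP) lies at the very end of the fingers, on their centre line; the grasp point (between the pads) lies 19 mm behind it; z points along the fingers, x is the direction in which the jaws open and shut, and the axes are right-handed (so a half turn about z gives the same grasp; the last joint's range is limited). The gripper opens to 94 mm and grips with 3 to 60 N. Pads are 16 mm wide; open, the fingers measure 119 mm over their backs; the gripper's body (75 mm by 177 mm) begins 78 mm behind the grasp point.
Start: joints at [1.115, 0.207, 1.542, -0, 1.393, -0.15], TCP at [0.173, 0.548, 0.205] pointing down, gripper open.
Joint ranges: [-2.73, 2.73], [-0.86, 2.22], [0.23, 2.46], [-1.11, 4.25], [0.08, 2.63], [-2.82, 2.82]. Speed limits (rad/s): [2.79, 2.79, 3.14, 3.14, 3.14, 3.14].

### API

Orientations are given as a unit quaternion [w, x, y, z].
In Python, from cell import manip, viewer, ticket gives the robot as it stands.
- The arm moves only by the tool drive_tool, never from a script. Its argument "commands" is a list of rows, each an object with "claw": the opening in per cent of the stroke, from 0 (shut) to 100 (fully open); "dp": the shift along the tool's x, y, z scaled (see below), a list of three; "yaw": the turn about the tool's z scaled (see below). In form: [{"claw": claw, "dp": [tx, ty, tz], "yaw": yaw}, ...]. A call has exactly 5 rows; each row is the pose to reach, as a shift and turn from the pose measured when the call began, along the tool's axes at that moment; what a row does not reach only later rows make up. The controller multiplies each number of a shift by 0.75 m and each number of a turn by 45 degrees. A row lasts 1/12 s, in which the tool goes at most 41.7 mm and 7.16 degrees, less where a joint would pass 70% of its speed; a pose out of reach is approached as far as the arm can. A call with a number of a shift or a turn outside -1 to 1 is refused whole. A call with a gripper value outside its range is refused whole. The fingers move at their own pace and stop on an object; "force" is the grip in N (left out, the last holds). Time passes only in rows, so rows that repeat a pose let the fingers close, or fill a call up. It gives the time, the measured TCP pose, the force and the opening at its end, in the units of the state.
- manip.observe(): the state, without advancing time (a new reading comes with each control period).
- viewer.grab_frame(name): name is "scene" or "top" or "wrist"; returns a dict with "pixels" (420x560x3 uint8, red, green, blue), "z_map" (420x560 float32, m along the optical axis (not along the pixel's ray), 0 where there is no reading), "fovy" (degrees; the focal length in pixels is half the picture's height over the tangent of half this angle, whatever the lens; pixels are square), "cx", "cy" (the principal point, pixels), "extrinsics" (4x4, takes a point from world to camera coordinates). Camera axes: x right, y up, looking along -z (the intrinsics and any distortion apply to the point x, -y, -z); pixel columns grow to the right and rows downward; lengths in m; the calibration is good to about 2 mm. The wrist camera is an equidistant fisheye: a pixel r from the principal point sees the ray r / f radians off the axis. A picture is of the moment at which its call begins.
- ticket.job_done(): hands the job in, once; it reports no verdict.
The state is a dict: "time": time; "q": joint angles; "dq": joint speeds; "joint_torque": joint torques, N m; "tcp_pos": TCP position; "eef_rot": TCP orientation; "force": force on the tool from outside, world axes, zero at the start; "wrist_torque": the same for the moment, N m; "opening": finger opening in m.
Only numpy, scipy, OpenCV 4.12 (cv2) and the standard library are available. Lean on these libraries where they do the work, as an engineer would, in place of code of your own. Each camera call takes 0.05 s, during which the arm holds its last target. There are 200 camera calls.

## Working session

There is one attempt and no reset: what is moved stays moved. The work goes in short steps, Python scripts to look and compute and a tool call to move; the robot and the scene stay as the last step left them, time stands still between calls to the robot, and variables do not carry over. Pictures are saved under pics/ and viewed, about 8 in all and at most 12, crops included, and the job is handed in when it is done.

Besides the shell and the picture viewer there is one more tool, called as name([rows], argument=value, ...), one row to a line, values as JSON. drive_tool: Moves the arm, as the interface text tells. Shifts and turns lie within -1 to 1; 1 stands for 0.75 m of shift or 45 degrees of turn. Its arguments: {"type":"object","properties":{"commands":{"type":"array","items":{"type":"object","properties":{"claw":{"type":"number"},"dp":{"type":"array","items":{"type":"number","minimum":-1,"maximum":1}},"yaw":{"type":"number","minimum":-1,"maximum":1}}}},"force":{"type":"number"}},"required":["commands"]}

```bash
mkdir -p pics
cat > h.py <<'E'
import numpy as np, cv2
from cell import manip, viewer, ticket
def grab(n):
    f=viewer.grab_frame(n); np.savez('%s.npz'%n,**f); return f
def world(f):
    """per-pixel world points from z_map (pinhole)"""
    d=f['z_map']; h,w=d.shape; F=h/2/np.tan(np.radians(float(f['fovy']))/2)
    v,u=np.mgrid[:h,:w]; P=np.stack([(u-f['cx'])/F*d,-(v-f['cy'])/F*d,-d,np.ones_like(d)],-1)
    return (P@np.linalg.inv(f['extrinsics']).T)[...,:3]
E
python3 - <<'E'
from h import *
for n in('top','scene'):
    f=grab(n); cv2.imwrite('pics/%s0.png'%n,f['pixels'][...,::-1]); print(n,f['fovy'],f['cx'],f['cy'],f['extrinsics'].round(3).tolist())
print(manip.observe())
E
```

```text
top 53.047931176745585 275.19688550814743 208.92910139567329 [[-0.019, -1.0, -0.002, -0.024], [0.987, -0.019, 0.157, -0.559], [-0.157, 0.001, 0.988, -1.236], [0.0, 0.0, 0.0, 1.0]]
scene 53.69599786472368 279.27609280689074 207.74327066810275 [[-0.489, 0.872, -0.01, 0.337], [-0.717, -0.395, 0.574, 0.354], [0.497, 0.288, 0.819, -1.255], [0.0, 0.0, 0.0, 1.0]]
{'time': 0.1, 'q': array([ 1.11548799e+00,  2.07345479e-01,  1.54279038e+00, -1.05859183e-05,
        1.39349743e+00, -1.50479081e-01]), 'dq': array([ 0.00076212, -0.00190715, -0.00378534, -0.00028066,  0.00137178,
       -0.00196922]), 'joint_torque': array([-2.45112224e-04, -3.71863282e+01, -2.82291251e+01,  6.98998407e-02,
        3.11575248e-02, -4.60056049e-05]), 'tcp_pos': array([0.17225635, 0.54783431, 0.20441067]), 'eef_rot': array([ 4.78041262e-04,  8.06265205e-01,  5.91553360e-01, -9.01417479e-04]), 'force': array([-0.39770586, -0.20028211, -0.12997955]), 'wrist_torque': array([-0.03264095,  0.01242068, -0.00109527]), 'opening': 0.09408243092901823}
```

View pics/top0.png

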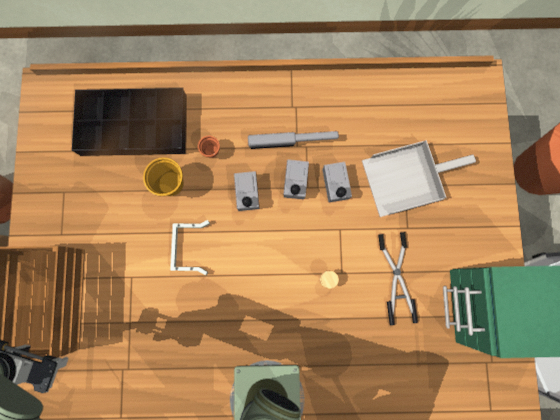

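View pics/scene0.png

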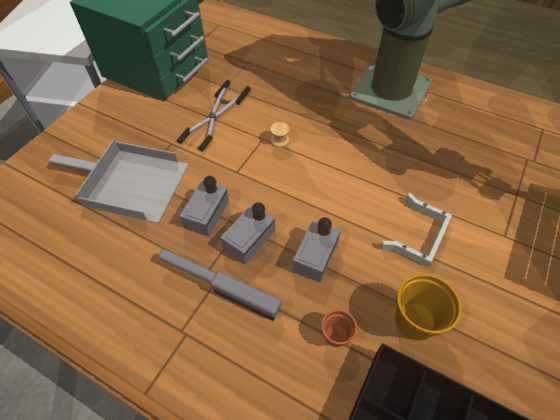

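Top view: tubs at px (247,190), (296,179) and (337,182), with knobs on the near side. The bay is at (190,247) with its mouth facing right (-y). The spool is at (330,280), the mustard pot at (163,177) and the broom at (290,139). I'll measure them from depth.

```bash
cat >> h.py <<'E'
def tubs(f,rois):
    W=world(f); out=[]
    for (u0,v0,u1,v1) in rois:
        p=W[v0:v1,u0:u1].reshape(-1,3)
        lid=p[(abs(p[:,2]-.052)<.008)]; k=p[p[:,2]>.068]
        r=cv2.minAreaRect((lid[:,:2]*1000).astype(np.float32))
        c=np.array(r[0])/1000; kc=(k[:,:2].max(0)+k[:,:2].min(0))/2 if len(k) else None
        out.append((r,c,kc,len(lid),len(k),np.median(lid[:,2]), p[:,2].max()))
    return out
E
python3 - <<'E'
from h import *
f=dict(np.load('top.npz'))
for t in tubs(f,[(228,165,266,215),(278,155,314,202),(320,157,355,206)]): print(t)
W=world(f)
def pts(u0,v0,u1,v1,zlo,zhi):
    p=W[v0:v1,u0:u1].reshape(-1,3);return p[(p[:,2]>zlo)&(p[:,2]<zhi)]
b=pts(160,210,220,285,.015,.035)
print('bay',len(b),b.min(0),b.max(0),cv2.minAreaRect((b[:,:2]*1000).astype(np.float32)))
print('table z',np.median(W[300:330,200:240,2]))
for n,r in dict(mustard=(135,150,192,205),clay=(195,130,225,162),spool=(315,265,345,295),broom=(240,120,345,152),pan=(358,130,480,222),grab=(370,225,425,330)).items():
    p=pts(*r,.012,.15); print(n,p.min(0).round(3),p.max(0).round(3))
m=np.zeros((420,560),bool); m[210:285,160:220]=1
# bay rasterised: per x row list
for x in np.arange(.30,.48,.01):
    s=b[abs(b[:,0]-x)<.005]
    if len(s): print(round(x,3),len(s),s[:,1].min().round(3),s[:,1].max().round(3))
E
```

```text
(((619.90771484375, 52.46476745605469), (111.04048156738281, 67.5374755859375), 4.686131000518799), array([0.61990771, 0.05246477]), array([0.47522611, 0.01476782]), 698, 85, np.float64(0.053664431655951694), np.float64(1.3089247369174868))
(((654.0919189453125, -100.45256042480469), (67.6855697631836, 111.5201416015625), 82.40226745605469), array([ 0.65409192, -0.10045256]), array([ 0.49164654, -0.07185481]), 690, 83, np.float64(0.05355472650756732), np.float64(1.3089247369174868))
(((643.420654296875, -227.03390502929688), (111.26528930664062, 68.01214599609375), 8.157981872558594), array([ 0.64342065, -0.22703391]), array([ 0.48789004, -0.1398967 ]), 706, 85, np.float64(0.05325056214575141), np.float64(1.3089247369174868))
bay 424 [0.36692666 0.17054012 0.01506072] [0.53100438 0.28447442 0.03410071] ((450.6410827636719, 228.61428833007812), (111.04366302490234, 164.1291046142578), 88.07382202148438)
table z 0.0010203380958102581
mustard [0.598 0.237 0.012] [0.759 0.408 0.106]
clay [0.726 0.135 0.012] [0.793 0.201 0.063]
spool [ 0.322 -0.217  0.015] [ 0.372 -0.167  0.053]
broom [ 0.762 -0.237  0.012] [0.804 0.046 0.057]
pan [ 0.543 -0.66   0.012] [ 0.771 -0.342  0.055]
grab [ 0.209 -0.453  0.012] [ 0.487 -0.351  0.024]
0.37 11 0.176 0.19
0.38 48 0.176 0.283
0.39 65 0.193 0.284
0.4 16 0.275 0.284
0.41 12 0.274 0.284
0.42 13 0.274 0.284
0.43 16 0.273 0.284
0.44 12 0.274 0.281
0.45 12 0.273 0.283
0.46 14 0.272 0.282
0.47 15 0.272 0.283
```

Run:
```python
from h import *
f=dict(np.load('top.npz')); W=world(f)
for r in [(228,165,266,215),(278,155,314,202),(320,157,355,206)]:
    u0,v0,u1,v1=r; p=W[v0:v1,u0:u1].reshape(-1,3); p=p[p[:,2]<.2]; k=p[p[:,2]>.066]
    s=np.linalg.lstsq(np.c_[2*k,np.ones(len(k))],(k**2).sum(1),rcond=None)[0]
    print('knob',s[:3].round(4),np.sqrt(s[3]+s[:3]@s[:3]).round(4),k.max(0).round(3),k.min(0).round(3))
p=W[205:290,155:225].reshape(-1,3); b=p[(p[:,2]>.019)&(p[:,2]<.036)]
print('ztop',np.percentile(b[:,2],[50,90]))
b=b[b[:,2]>.0235]
s=b[(b[:,0]>.40)&(b[:,0]<.50)]; 
ys=[]
for x in np.arange(.405,.50,.01):
    q=s[abs(s[:,0]-x)<.005]; ys.append((x,q[:,1].min(),q[:,1].max()))
ys=np.array(ys); print('stop inner fit',np.polyfit(ys[:,0],ys[:,1],1),'outer',np.polyfit(ys[:,0],ys[:,2],1), ys[:,1:].mean(0))
for y in np.arange(.165,.285,.01):
    q=b[abs(b[:,1]-y)<.005]; lo=q[q[:,0]<.45]; hi=q[q[:,0]>.45]
    print(round(y,3),[ (g[:,0].min().round(4),g[:,0].max().round(4)) for g in (lo,hi) if len(g)])
```

```text
knob [0.5797 0.0492 0.0817] 0.0131 [0.593 0.063 0.098] [0.566 0.036 0.076]
knob [ 0.6139 -0.0956  0.0812] 0.0132 [ 0.626 -0.083  0.097] [ 0.6   -0.11   0.074]
knob [ 0.6035 -0.2329  0.0811] 0.0132 [ 0.619 -0.219  0.095] [ 0.59  -0.246  0.074]
ztop [0.02577869 0.0284999 ]
stop inner fit [-0.02954382  0.28664481] outer [-0.03848666  0.29959814] [0.27335009 0.28227915]
0.165 []
0.175 [(np.float64(0.3728), np.float64(0.3758)), (np.float64(0.5211), np.float64(0.531))]
0.185 [(np.float64(0.3699), np.float64(0.3819)), (np.float64(0.516), np.float64(0.5283))]
0.195 [(np.float64(0.376), np.float64(0.3881)), (np.float64(0.5126), np.float64(0.5253))]
0.205 [(np.float64(0.3822), np.float64(0.3884)), (np.float64(0.5124), np.float64(0.5192))]
0.215 [(np.float64(0.3824), np.float64(0.3885)), (np.float64(0.513), np.float64(0.5196))]
0.225 [(np.float64(0.3826), np.float64(0.3887)), (np.float64(0.5131), np.float64(0.5229))]
0.235 [(np.float64(0.3828), np.float64(0.3888)), (np.float64(0.5134), np.float64(0.5226))]
0.245 [(np.float64(0.3829), np.float64(0.3891)), (np.float64(0.514), np.float64(0.5232))]
0.255 [(np.float64(0.3832), np.float64(0.3892)), (np.float64(0.5137), np.float64(0.5233))]
0.265 [(np.float64(0.3834), np.float64(0.3894)), (np.float64(0.514), np.float64(0.5233))]
0.275 [(np.float64(0.3836), np.float64(0.45)), (np.float64(0.4501), np.float64(0.5237))]
```

Measured in the world frame:

| Item | Position (x, y) | Yaw |
|---|---|---|
| Knob A | (0.580, 0.049) | +4.7° |
| Knob B | (0.614, -0.096) | -7° |
| Knob C | (0.6035, -0.233) | +8° |
| Bay origin | ≈ (0.451, 0.240) | ≈ -1.5° |

I'll go to A first.

drive_tool([
  {"claw": 60, "dp": [-0.118, 0.18, 0], "yaw": 0},
  {"claw": 60, "dp": [-0.118, 0.18, 0], "yaw": 0},
  {"claw": 60, "dp": [-0.118, 0.18, 0], "yaw": 0},
  {"claw": 60, "dp": [-0.118, 0.18, 0], "yaw": 0},
  {"claw": 60, "dp": [-0.118, 0.18, 0], "yaw": 0},
], force=30)

```text
time: 0.52
tcp_pos: [0.2776, 0.4184, 0.2039]
eef_rot: [0.002, 0.808, 0.589, -0.002]
force: [-0.2, 0.1, 0.7]
opening: 0.0639
```

drive_tool([
  {"claw": 60, "dp": [-0.118, 0.18, 0], "yaw": 0},
  {"claw": 60, "dp": [-0.118, 0.18, 0], "yaw": 0},
  {"claw": 60, "dp": [-0.118, 0.18, 0], "yaw": 0},
  {"claw": 60, "dp": [-0.118, 0.18, 0], "yaw": 0},
  {"claw": 60, "dp": [-0.118, 0.18, 0], "yaw": 0},
])

```text
time: 0.93
tcp_pos: [0.3829, 0.2882, 0.2044]
eef_rot: [0.004, 0.81, 0.586, -0.001]
force: [-0.1, 1.4, 0.1]
opening: 0.0565
```

drive_tool([
  {"claw": 60, "dp": [-0.118, 0.18, 0], "yaw": 0},
  {"claw": 60, "dp": [-0.118, 0.18, 0], "yaw": 0},
  {"claw": 60, "dp": [-0.118, 0.18, 0], "yaw": 0},
  {"claw": 60, "dp": [-0.118, 0.18, 0], "yaw": 0},
  {"claw": 60, "dp": [-0.118, 0.18, 0], "yaw": 0},
])

```text
time: 1.35
tcp_pos: [0.4872, 0.1574, 0.2056]
eef_rot: [0.005, 0.812, 0.583, -0.001]
force: [-0.7, 0.3, 0.4]
opening: 0.0563
```

drive_tool([
  {"claw": 60, "dp": [-0.118, 0.18, 0], "yaw": -0.49},
  {"claw": 60, "dp": [-0.118, 0.18, 0], "yaw": -0.49},
  {"claw": 60, "dp": [-0.118, 0.18, 0], "yaw": -0.49},
  {"claw": 60, "dp": [-0.118, 0.18, 0], "yaw": -0.49},
  {"claw": 60, "dp": [-0.118, 0.18, 0], "yaw": -0.49},
])

```text
time: 1.77
tcp_pos: [0.5901, 0.0264, 0.2069]
eef_rot: [0.007, 0.687, 0.727, -0.002]
force: [-0.4, 0.1, 0.5]
opening: 0.056
```

```bash
cat >> h.py <<'E'
from scipy.spatial.transform import Rotation as R
def go(x,y,z,jaw):
    """print scaled command to TCP target, jaw axis angle in deg (mod 180)"""
    s=manip.observe(); r=R.from_quat(np.roll(s['eef_rot'],-1)); X=r.as_matrix()[:,0]
    a=np.degrees(np.arctan2(X[1],X[0])); d=(jaw-a+90)%180-90
    dp=r.inv().apply(np.array([x,y,z])-s['tcp_pos'])/.75
    print('t%.2f'%s['time'],'tcp',s['tcp_pos'].round(4),'jaw %.1f'%a,'q6 %.2f'%s['q'][5],'F',s['force'].round(2),'open %.4f'%s['opening'],'tilt %.4f'%np.hypot(*r.as_matrix()[:2,2]),'\n  dp',dp.round(4),'yaw',(-d/45).round(4))
E
python3 -c "
from h import *
go(.5797,.0492,.059,94.7)"
```

```text
t1.77 tcp [0.5901 0.0264 0.2069] jaw 93.2 q6 -1.72 F [-0.35  0.13  0.53] open 0.0560 tilt 0.0140 
  dp [ 0.0337 -0.0132  0.1967] yaw -0.0332
```

drive_tool([
  {"claw": 60, "dp": [0.034, -0.014, 0.0], "yaw": -0.033},
  {"claw": 60, "dp": [0.034, -0.014, 0.06], "yaw": -0.033},
  {"claw": 60, "dp": [0.034, -0.013, 0.11], "yaw": -0.033},
  {"claw": 60, "dp": [0.034, -0.013, 0.11], "yaw": -0.033},
  {"claw": 60, "dp": [0.034, -0.013, 0.11], "yaw": -0.033},
])

```text
time: 2.18
tcp_pos: [0.5763, 0.0518, 0.1213]
eef_rot: [0.003, 0.677, 0.736, -0.005]
force: [-0.1, -0.6, 0.0]
opening: 0.0565
```

```bash
python3 -c "
from h import *
go(.5797,.0492,.059,94.7)
f=grab('wrist'); cv2.imwrite('pics/w1.png',f['pixels'][...,::-1])"
```

```text
t2.18 tcp [0.5763 0.0518 0.1213] jaw 94.7 q6 -1.70 F [-0.13 -0.62  0.02] open 0.0565 tilt 0.0118 
  dp [-0.0029  0.0044  0.0831] yaw 0.0009
```

View pics/w1.png

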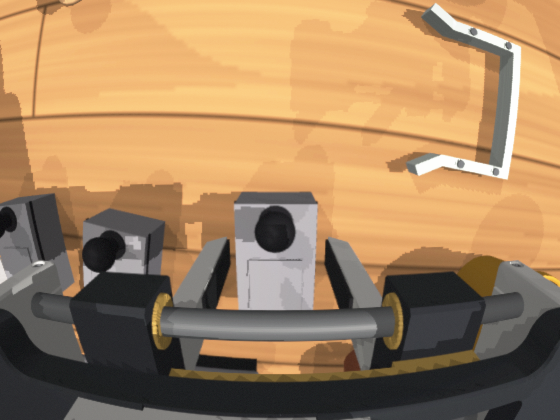

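The knob at px (275,230) sits between the fingers (228 to 330). I'll descend and grip it.

drive_tool([
  {"claw": 60, "dp": [-0.003, 0.004, 0.04], "yaw": 0},
  {"claw": 60, "dp": [-0.003, 0.004, 0.07], "yaw": 0},
  {"claw": 60, "dp": [-0.003, 0.004, 0.083], "yaw": 0},
  {"claw": 60, "dp": [-0.003, 0.004, 0.083], "yaw": 0},
  {"claw": 60, "dp": [-0.003, 0.004, 0.083], "yaw": 0},
])

```text
time: 2.65
tcp_pos: [0.5837, 0.0488, 0.0638]
eef_rot: [0.007, 0.677, 0.736, -0.002]
force: [0.0, -0.9, 0.5]
opening: 0.0567
```

drive_tool([
  {"claw": 10, "dp": [0, 0, 0], "yaw": 0},
  {"claw": 10, "dp": [0, 0, 0], "yaw": 0},
  {"claw": 10, "dp": [0, 0, 0], "yaw": 0},
  {"claw": 10, "dp": [0, 0, 0], "yaw": 0},
  {"claw": 10, "dp": [0, 0, 0], "yaw": 0},
], force=20)

```text
time: 3.07
tcp_pos: [0.5843, 0.049, 0.0647]
eef_rot: [0.007, 0.677, 0.736, -0.001]
force: [0.2, 0.3, 2.2]
opening: 0.0293
```

```bash
cat >> h.py <<'E'
def force(n=6):
    F=[];T=[]
    for i in range(n):
        viewer.grab_frame('wrist'); s=manip.observe(); F.append(s['force']); T.append(s['wrist_torque'])
    print('F',np.mean(F,0).round(2),'sd',np.std(F,0).round(2),'T',np.mean(T,0).round(3))
E
python3 -c "
from h import *
force(); go(.5797,.0492,.067,94.7)"
```

```text
F [-0.66  0.86  4.84] sd [0.59 0.32 1.04] T [ 0.165  0.172 -0.001]
t3.37 tcp [0.5843 0.049  0.0647] jaw 94.7 q6 -1.71 F [-0.69  1.26  5.11] open 0.0288 tilt 0.0147 
  dp [ 0.0008 -0.006  -0.0031] yaw 0.0008
```

drive_tool([
  {"claw": 60, "dp": [0, 0, 0], "yaw": 0},
  {"claw": 60, "dp": [0, -0.005, 0], "yaw": 0},
  {"claw": 60, "dp": [0, -0.006, 0.004], "yaw": 0},
  {"claw": 60, "dp": [0, -0.006, 0.007], "yaw": 0},
  {"claw": 60, "dp": [0, -0.006, 0.007], "yaw": 0},
])

```text
time: 3.78
tcp_pos: [0.5787, 0.0485, 0.0581]
eef_rot: [0.006, 0.677, 0.736, -0.002]
force: [-0.0, -0.9, -0.6]
opening: 0.0557
```

```bash
python3 -c "
from h import *
force(3); go(.5797,.0492,.059,94.7)"
```

```text
F [ 0.4  -0.23 -0.01] sd [0.16 0.27 0.78] T [ 0.026 -0.004 -0.014]
t3.93 tcp [0.5797 0.0485 0.0591] jaw 94.7 q6 -1.71 F [0.63 0.12 0.11] open 0.0561 tilt 0.0144 
  dp [0.0009 0.0001 0.0001] yaw 0.0008
```

drive_tool([
  {"claw": 10, "dp": [0.001, 0, 0], "yaw": 0},
  {"claw": 10, "dp": [0.001, 0, 0], "yaw": 0},
  {"claw": 10, "dp": [0.001, 0, 0], "yaw": 0},
  {"claw": 10, "dp": [0.001, 0, 0], "yaw": 0},
  {"claw": 10, "dp": [0.001, 0, 0], "yaw": 0},
])

```text
time: 4.35
tcp_pos: [0.5797, 0.0491, 0.0591]
eef_rot: [0.007, 0.677, 0.736, -0.002]
force: [-0.3, -1.3, 0.9]
opening: 0.0289
```

```bash
python3 -c "
from h import *
force(5); go(.5797,.0492,.067,94.7)"
```

```text
F [-0.09 -0.61  0.03] sd [0.65 0.33 0.63] T [-0.043 -0.001 -0.017]
t4.60 tcp [0.5796 0.0491 0.0591] jaw 94.7 q6 -1.70 F [-0.62 -1.21 -0.49] open 0.0288 tilt 0.0146 
  dp [-0.      0.0002 -0.0105] yaw 0.0007
```

drive_tool([
  {"claw": 10, "dp": [0, 0, -0.003], "yaw": 0},
  {"claw": 10, "dp": [0, 0, -0.006], "yaw": 0},
  {"claw": 10, "dp": [0, 0, -0.01], "yaw": 0},
  {"claw": 10, "dp": [0, 0, -0.01], "yaw": 0},
  {"claw": 10, "dp": [0, 0, -0.01], "yaw": 0},
])

```text
time: 5.02
tcp_pos: [0.5795, 0.0493, 0.0667]
eef_rot: [0.007, 0.677, 0.736, -0.002]
force: [-0.8, 1.3, -1.5]
opening: 0.0292
```

```bash
python3 -c "
from h import *
force(8); go(.5797,.0492,.059,94.7)"
```

```text
F [-0.57  0.19 -1.97] sd [0.43 0.32 0.44] T [ 0.037  0.107 -0.003]
t5.42 tcp [0.5795 0.0492 0.0665] jaw 94.7 q6 -1.70 F [-0.74 -0.18 -1.44] open 0.0288 tilt 0.0144 
  dp [0.0001 0.0002 0.01  ] yaw 0.0007
```

Lifting A takes about 2.0 N, so A is nearly empty. I'll set it down, release it, and move on to B.

drive_tool([
  {"claw": 10, "dp": [0, 0, 0.004], "yaw": 0},
  {"claw": 10, "dp": [0, 0, 0.007], "yaw": 0},
  {"claw": 10, "dp": [0, 0, 0.01], "yaw": 0},
  {"claw": 10, "dp": [0, 0, 0.01], "yaw": 0},
  {"claw": 60, "dp": [0, 0, 0.01], "yaw": 0},
])

```text
time: 5.83
tcp_pos: [0.5799, 0.0491, 0.059]
eef_rot: [0.007, 0.677, 0.736, -0.002]
force: [0.4, 0.1, -0.6]
opening: 0.0332
```

drive_tool([
  {"claw": 60, "dp": [0, 0, 0], "yaw": 0},
  {"claw": 60, "dp": [0, 0, 0], "yaw": 0},
  {"claw": 60, "dp": [0, 0, -0.05], "yaw": 0},
  {"claw": 60, "dp": [0, 0, -0.09], "yaw": 0},
  {"claw": 60, "dp": [0, 0, -0.09], "yaw": 0},
])

```text
time: 6.25
tcp_pos: [0.5847, 0.0498, 0.1337]
eef_rot: [0.012, 0.677, 0.736, 0.003]
force: [0.7, -0.1, 0.1]
opening: 0.0562
```

```bash
python3 -c "
from h import *
go(.6139,-.0956,.125,83)"
```

```text
t6.25 tcp [0.5847 0.0498 0.1337] jaw 94.7 q6 -1.71 F [ 0.74 -0.1   0.11] open 0.0562 tilt 0.0252 
  dp [-0.1962  0.0226  0.015 ] yaw 0.2606
```

drive_tool([
  {"claw": 60, "dp": [-0.05, 0.006, 0.005], "yaw": 0.1},
  {"claw": 60, "dp": [-0.1, 0.012, 0.01], "yaw": 0.2},
  {"claw": 60, "dp": [-0.15, 0.017, 0.015], "yaw": 0.26},
  {"claw": 60, "dp": [-0.196, 0.023, 0.015], "yaw": 0.26},
  {"claw": 60, "dp": [-0.196, 0.023, 0.015], "yaw": 0.26},
])

```text
time: 6.67
tcp_pos: [0.6154, -0.1019, 0.125]
eef_rot: [0.014, 0.751, 0.661, 0.003]
force: [0.8, 0.3, -0.5]
opening: 0.0565
```

```bash
python3 -c "
from h import *
force(2);go(.6139,-.0956,.059,83)"
```

```text
F [-0.37 -0.04 -0.07] sd [0.32 0.06 1.11] T [0.037 0.025 0.057]
t6.77 tcp [ 0.6142 -0.0967  0.1246] jaw 82.9 q6 -1.74 F [-0.05  0.02 -1.17] open 0.0565 tilt 0.0249 
  dp [ 0.0022 -0.0026  0.0874] yaw -0.003
```

drive_tool([
  {"claw": 60, "dp": [0.002, -0.003, 0.03], "yaw": 0},
  {"claw": 60, "dp": [0.002, -0.003, 0.06], "yaw": 0},
  {"claw": 60, "dp": [0.002, -0.003, 0.08], "yaw": 0},
  {"claw": 60, "dp": [0.002, -0.003, 0.088], "yaw": 0},
  {"claw": 60, "dp": [0.002, -0.003, 0.088], "yaw": 0},
])

```text
time: 7.18
tcp_pos: [0.6117, -0.0937, 0.0563]
eef_rot: [0.01, 0.749, 0.662, 0.003]
force: [-0.3, 0.2, 0.4]
opening: 0.0565
```

```bash
python3 -c "
from h import *
force(2);go(.6139,-.0956,.059,83)"
```

```text
F [-0.2  -0.54  0.35] sd [0.05 0.53 0.13] T [ 0.033  0.005 -0.01 ]
t7.28 tcp [ 0.614  -0.0948  0.0591] jaw 82.9 q6 -1.73 F [-0.15 -1.07  0.48] open 0.0561 tilt 0.0255 
  dp [-0.0011  0.      0.0002] yaw -0.0013
```

drive_tool([
  {"claw": 10, "dp": [0, 0, 0], "yaw": 0},
  {"claw": 10, "dp": [0, 0, 0], "yaw": 0},
  {"claw": 10, "dp": [0, 0, 0], "yaw": 0},
  {"claw": 10, "dp": [0, 0, 0], "yaw": 0},
  {"claw": 10, "dp": [0, 0, 0], "yaw": 0},
])

```text
time: 7.7
tcp_pos: [0.6144, -0.0951, 0.0598]
eef_rot: [0.013, 0.749, 0.662, 0.004]
force: [-1.1, -0.9, 2.3]
opening: 0.0292
```

drive_tool([
  {"claw": 10, "dp": [0, 0, -0.003], "yaw": 0},
  {"claw": 10, "dp": [0, 0, -0.006], "yaw": 0},
  {"claw": 10, "dp": [0, 0, -0.01], "yaw": 0},
  {"claw": 10, "dp": [0, 0, -0.01], "yaw": 0},
  {"claw": 10, "dp": [0, 0, -0.01], "yaw": 0},
])

```text
time: 8.12
tcp_pos: [0.6141, -0.095, 0.0673]
eef_rot: [0.012, 0.749, 0.662, 0.004]
force: [0.5, -0.3, -1.9]
opening: 0.0288
```

```bash
python3 -c "
from h import *
force(8); go(.6139,-.0956,.059,83)"
```

```text
F [ 0.04 -0.15 -1.88] sd [0.67 0.37 0.4 ] T [0.031 0.119 0.005]
t8.52 tcp [ 0.6141 -0.095   0.0672] jaw 82.9 q6 -1.73 F [ 0.41  0.31 -1.79] open 0.0288 tilt 0.0264 
  dp [-0.0008 -0.0005  0.0109] yaw -0.0014
```

B takes about 1.9 N, so it is also nearly empty. That leaves C, which I'll check the same way.

drive_tool([
  {"claw": 10, "dp": [0, 0, 0.004], "yaw": 0},
  {"claw": 10, "dp": [0, 0, 0.007], "yaw": 0},
  {"claw": 10, "dp": [0, 0, 0.011], "yaw": 0},
  {"claw": 10, "dp": [0, 0, 0.011], "yaw": 0},
  {"claw": 60, "dp": [0, 0, 0.011], "yaw": 0},
])

```text
time: 8.93
tcp_pos: [0.6146, -0.0952, 0.059]
eef_rot: [0.013, 0.749, 0.662, 0.005]
force: [-0.2, -0.0, -0.5]
opening: 0.0326
```

drive_tool([
  {"claw": 60, "dp": [0, 0, 0], "yaw": 0},
  {"claw": 60, "dp": [0, 0, -0.02], "yaw": 0},
  {"claw": 60, "dp": [0, 0, -0.06], "yaw": 0},
  {"claw": 60, "dp": [0, 0, -0.085], "yaw": 0},
  {"claw": 60, "dp": [0, 0, -0.085], "yaw": 0},
])

```text
time: 9.35
tcp_pos: [0.6171, -0.0954, 0.1283]
eef_rot: [0.017, 0.749, 0.662, 0.007]
force: [1.6, -0.5, 0.1]
opening: 0.056
```

```bash
python3 -c "
from h import *
force(2);go(.6035,-.2329,.125,98.2)"
```

```text
F [-0.17 -0.47  0.3 ] sd [0.26 0.49 0.17] T [ 0.01  -0.027  0.021]
t9.45 tcp [ 0.614  -0.0946  0.1237] jaw 82.9 q6 -1.73 F [-0.43  0.02  0.12] open 0.0562 tilt 0.0298 
  dp [-0.1847  0.0088  0.0004] yaw -0.3393
```

drive_tool([
  {"claw": 60, "dp": [-0.05, 0.002, 0], "yaw": -0.1},
  {"claw": 60, "dp": [-0.1, 0.005, 0], "yaw": -0.2},
  {"claw": 60, "dp": [-0.15, 0.007, 0], "yaw": -0.3},
  {"claw": 60, "dp": [-0.185, 0.009, 0], "yaw": -0.34},
  {"claw": 60, "dp": [-0.185, 0.009, 0], "yaw": -0.34},
])

```text
time: 9.87
tcp_pos: [0.602, -0.2382, 0.1232]
eef_rot: [0.014, 0.656, 0.755, 0.002]
force: [0.4, 0.9, -0.4]
opening: 0.0566
```

```bash
python3 -c "
from h import *
force(2);go(.6035,-.2329,.059,98.2)"
```

```text
F [-0.4   0.51 -0.72] sd [0.45 0.27 0.16] T [ 0.043  0.004 -0.008]
t9.97 tcp [ 0.6023 -0.2335  0.1231] jaw 98.1 q6 -2.22 F [ 0.06  0.23 -0.88] open 0.0564 tilt 0.0262 
  dp [ 0.0018 -0.0001  0.0854] yaw -0.003
```

drive_tool([
  {"claw": 60, "dp": [0.002, 0, 0.03], "yaw": 0},
  {"claw": 60, "dp": [0.002, 0, 0.06], "yaw": 0},
  {"claw": 60, "dp": [0.002, 0, 0.08], "yaw": 0},
  {"claw": 60, "dp": [0.002, 0, 0.085], "yaw": 0},
  {"claw": 60, "dp": [0.002, 0, 0.085], "yaw": 0},
])

```text
time: 10.38
tcp_pos: [0.6019, -0.2301, 0.0566]
eef_rot: [0.01, 0.655, 0.756, 0.003]
force: [0.8, -0.2, 1.1]
opening: 0.0562
```

drive_tool([
  {"claw": 10, "dp": [0, 0, -0.003], "yaw": 0},
  {"claw": 10, "dp": [0, 0, -0.003], "yaw": 0},
  {"claw": 10, "dp": [0, 0, -0.003], "yaw": 0},
  {"claw": 10, "dp": [0, 0, -0.003], "yaw": 0},
  {"claw": 10, "dp": [0, 0, -0.003], "yaw": 0},
])

```text
time: 10.8
tcp_pos: [0.6028, -0.2313, 0.0603]
eef_rot: [0.012, 0.655, 0.756, 0.003]
force: [0.2, -1.3, 2.6]
opening: 0.029
```

```bash
python3 -c "
from h import *
force(4);go(.6035,-.2329,.067,98.2)"
```

```text
F [-0.6  -2.48  3.72] sd [0.38 0.75 1.15] T [-0.401  0.09  -0.015]
t11.00 tcp [ 0.6027 -0.2313  0.0603] jaw 98.1 q6 -2.21 F [-0.7  -2.56  4.96] open 0.0287 tilt 0.0235 
  dp [-0.0024  0.0009 -0.0089] yaw -0.0015
```

drive_tool([
  {"claw": 10, "dp": [-0.002, 0, -0.003], "yaw": 0},
  {"claw": 10, "dp": [-0.002, 0, -0.006], "yaw": 0},
  {"claw": 10, "dp": [-0.002, 0, -0.009], "yaw": 0},
  {"claw": 10, "dp": [-0.002, 0, -0.009], "yaw": 0},
  {"claw": 10, "dp": [-0.002, 0, -0.009], "yaw": 0},
], force=35)

```text
time: 11.42
tcp_pos: [0.6015, -0.2316, 0.0657]
eef_rot: [0.01, 0.655, 0.756, 0.003]
force: [-0.2, 0.4, -5.0]
opening: 0.028
```

```bash
python3 -c "
from h import *
force(8); go(.6035,-.2329,.0605,98.2)"
```

```text
F [-0.21  0.87 -5.66] sd [0.57 0.24 0.35] T [0.223 0.21  0.095]
t11.82 tcp [ 0.6026 -0.2325  0.0668] jaw 98.1 q6 -2.22 F [ 0.48  1.08 -5.87] open 0.0285 tilt 0.0231 
  dp [-0.0006  0.0009  0.0084] yaw -0.0014
```

C takes about 5.7 N, so C is the full tub. I'll lower it and start sliding, in -x first to stay clear of B.

drive_tool([
  {"claw": 10, "dp": [0, 0, 0.003], "yaw": 0},
  {"claw": 10, "dp": [0, 0, 0.006], "yaw": 0},
  {"claw": 10, "dp": [0, 0, 0.008], "yaw": 0},
  {"claw": 10, "dp": [0, 0, 0.008], "yaw": 0},
  {"claw": 10, "dp": [0, 0, 0.008], "yaw": 0},
])

```text
time: 12.23
tcp_pos: [0.6028, -0.233, 0.061]
eef_rot: [0.011, 0.655, 0.755, 0.003]
force: [-2.4, -1.2, -2.4]
opening: 0.0283
```

```bash
python3 -c "
from h import *
force(4); go(.52,-.216,.0605,94)"
```

```text
F [-3.05 -0.88 -2.01] sd [0.15 0.13 0.24] T [-0.134  0.596 -0.008]
t12.43 tcp [ 0.6028 -0.233   0.0611] jaw 98.1 q6 -2.22 F [-3.1  -0.68 -2.04] open 0.0281 tilt 0.0236 
  dp [ 0.038  -0.1061 -0.0017] yaw 0.0917
```

drive_tool([
  {"claw": 10, "dp": [0.01, -0.026, 0], "yaw": 0.02},
  {"claw": 10, "dp": [0.019, -0.053, -0.001], "yaw": 0.05},
  {"claw": 10, "dp": [0.028, -0.08, -0.001], "yaw": 0.07},
  {"claw": 10, "dp": [0.038, -0.106, -0.002], "yaw": 0.09},
  {"claw": 10, "dp": [0.038, -0.106, -0.002], "yaw": 0.09},
])

```text
time: 12.85
tcp_pos: [0.5167, -0.2139, 0.06]
eef_rot: [0.009, 0.682, 0.732, 0.003]
force: [-2.7, 2.5, -3.2]
opening: 0.0288
```

```bash
python3 -c "
from h import *
force(3); go(.44,-.20,.0605,88.5)"
```

```text
F [-1.31  0.76 -3.55] sd [0.62 0.22 0.73] T [0.401 0.328 0.128]
t13.00 tcp [ 0.5207 -0.2157  0.061 ] jaw 94.1 q6 -2.19 F [-0.74  0.69 -2.83] open 0.0287 tilt 0.0245 
  dp [ 0.0286 -0.1058 -0.002 ] yaw 0.1243
```

Good, it is tracking well.

drive_tool([
  {"claw": 10, "dp": [0.007, -0.026, 0], "yaw": 0.03},
  {"claw": 10, "dp": [0.014, -0.053, -0.001], "yaw": 0.06},
  {"claw": 10, "dp": [0.021, -0.08, -0.001], "yaw": 0.09},
  {"claw": 10, "dp": [0.029, -0.106, -0.002], "yaw": 0.12},
  {"claw": 10, "dp": [0.029, -0.106, -0.002], "yaw": 0.12},
])

```text
time: 13.42
tcp_pos: [0.4373, -0.199, 0.06]
eef_rot: [0.01, 0.715, 0.699, 0.003]
force: [-3.5, -0.4, -2.7]
opening: 0.0284
```

```bash
python3 -c "
from h import *
force(3); go(.42,-.08,.0605,88.5)"
```

```text
F [-1.92  0.13 -2.94] sd [0.11 0.42 0.84] T [0.232 0.413 0.062]
t13.57 tcp [ 0.441  -0.2003  0.0611] jaw 88.7 q6 -2.16 F [-1.78  0.06 -4.13] open 0.0282 tilt 0.0263 
  dp [ 0.1598 -0.0316 -0.0018] yaw 0.0046
```

drive_tool([
  {"claw": 10, "dp": [0.04, -0.008, 0], "yaw": 0},
  {"claw": 10, "dp": [0.08, -0.016, -0.001], "yaw": 0},
  {"claw": 10, "dp": [0.12, -0.024, -0.001], "yaw": 0},
  {"claw": 10, "dp": [0.16, -0.032, -0.002], "yaw": 0},
  {"claw": 10, "dp": [0.16, -0.032, -0.002], "yaw": 0},
])

```text
time: 13.98
tcp_pos: [0.4192, -0.0749, 0.0603]
eef_rot: [0.01, 0.714, 0.7, 0.006]
force: [-1.7, 1.9, -3.1]
opening: 0.0284
```

```bash
python3 -c "
from h import *
force(3); go(.411,.04,.0605,88.5)"
```

```text
F [-0.46  1.03 -3.59] sd [0.5  0.42 0.26] T [0.45  0.138 0.147]
t14.13 tcp [ 0.4214 -0.0796  0.0612] jaw 88.8 q6 -1.94 F [-0.25  1.12 -3.75] open 0.0283 tilt 0.0284 
  dp [ 0.1592 -0.0171 -0.0014] yaw 0.0069
```

drive_tool([
  {"claw": 10, "dp": [0.04, -0.004, 0], "yaw": 0.007},
  {"claw": 10, "dp": [0.08, -0.009, 0], "yaw": 0.007},
  {"claw": 10, "dp": [0.12, -0.013, 0], "yaw": 0.007},
  {"claw": 10, "dp": [0.159, -0.017, -0.001], "yaw": 0.007},
  {"claw": 10, "dp": [0.159, -0.017, -0.001], "yaw": 0.007},
])

```text
time: 14.55
tcp_pos: [0.4119, 0.0433, 0.0606]
eef_rot: [0.013, 0.715, 0.699, 0.007]
force: [-3.7, 2.3, -2.5]
opening: 0.0287
```

```bash
python3 -c "
from h import *
f=grab('top'); go(.411,.12,.0605,88.5)
cv2.imwrite('pics/top1.png',cv2.resize(f['pixels'][140:320,140:380,::-1],None,fx=3,fy=3))"
```

```text
t14.60 tcp [0.4122 0.0415 0.0607] jaw 88.7 q6 -1.65 F [-1.74  1.18 -3.82] open 0.0282 tilt 0.0292 
  dp [ 0.1046 -0.004  -0.0009] yaw 0.0036
```

View pics/top1.png

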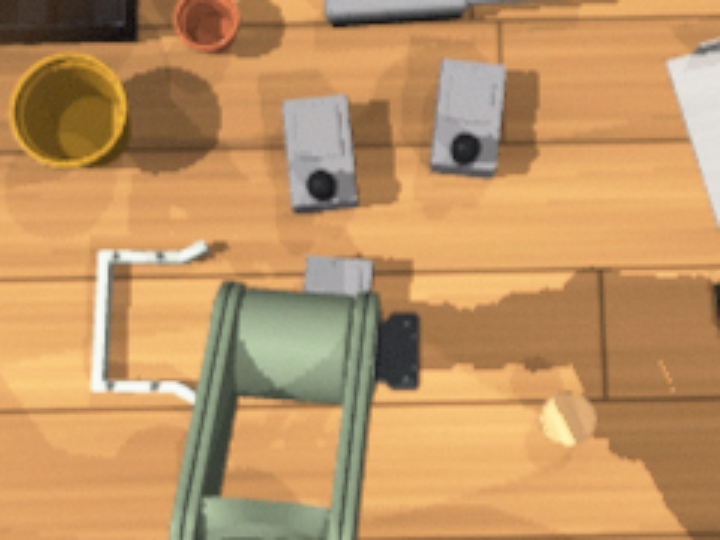

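The crop shows the tub's far end at (340,275), clear of A, lined up with the bay on the left (100 to 205, 245 to 395). A and B are still standing in place. I'll measure the visible end.

```bash
cat >> h.py <<'E'
def end(f,u0,v0,u1,v1):
    p=world(f)[v0:v1,u0:u1].reshape(-1,3); p=p[abs(p[:,2]-.054)<.008]
    # far edge: max x per y bin; sides: min/max y
    e=[]
    for y in np.arange(p[:,1].min()+.008,p[:,1].max()-.008,.006):
        q=p[abs(p[:,1]-y)<.004]; e.append((y,q[:,0].max()))
    e=np.array(e); k=np.polyfit(e[:,0],e[:,1],1)
    print('n',len(p),'far x %.4f'%e[:,1].mean(),'yaw(deg) %.2f'%-np.degrees(np.arctan(k[0])),'y',p[:,1].min().round(4),p[:,1].max().round(4),'mid',((p[:,1].min()+p[:,1].max())/2).round(4),'z',np.median(p[:,2]).round(4))
E
python3 -c "
from h import *
f=dict(np.load('top.npz')); end(f,236,221,270,236)"
```

```text
n 233 far x 0.5082 yaw(deg) -5.48 y -0.0 0.0687 mid 0.0343 z 0.0544
```

drive_tool([
  {"claw": 10, "dp": [0.026, -0.001, 0], "yaw": -0.03},
  {"claw": 10, "dp": [0.052, -0.002, 0], "yaw": -0.06},
  {"claw": 10, "dp": [0.078, -0.003, 0], "yaw": -0.1},
  {"claw": 10, "dp": [0.104, -0.004, 0], "yaw": -0.1},
  {"claw": 10, "dp": [0.104, -0.004, 0], "yaw": -0.1},
])

```text
time: 15.02
tcp_pos: [0.4134, 0.1211, 0.0605]
eef_rot: [0.014, 0.687, 0.726, 0.007]
force: [-0.3, 1.7, -4.1]
opening: 0.0286
```

```bash
python3 -c "
from h import *
force(3);f=grab('top'); go(.411,.15,.0605,93)
cv2.imwrite('pics/top2.png',cv2.resize(f['pixels'][180:300,140:300,::-1],None,fx=4,fy=4))
end(f,205,221,262,236)"
```

```text
F [ 0.34  1.32 -3.41] sd [0.2  0.29 0.08] T [ 0.321 -0.056  0.14 ]
t15.22 tcp [0.4129 0.1188 0.0604] jaw 93.1 q6 -1.53 F [ 1.2   1.39 -4.16] open 0.0286 tilt 0.0317 
  dp [ 0.0417 -0.0002 -0.0007] yaw 0.0021
n 203 far x 0.5093 yaw(deg) -5.57 y 0.0836 0.1506 mid 0.1171 z 0.054
```

View pics/top2.png

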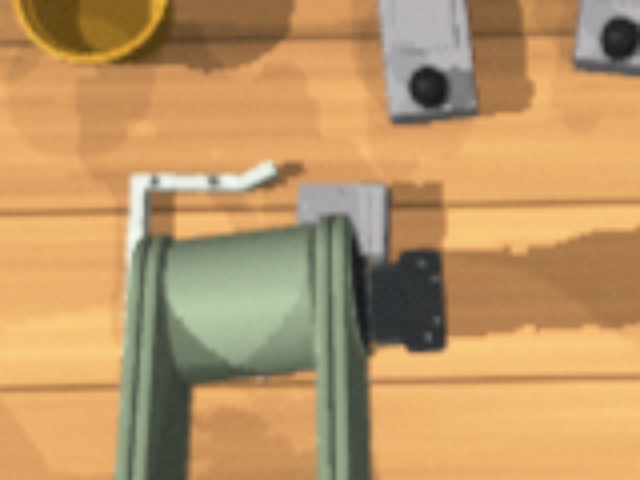

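The tub's far edge is at crop (300 to 388, 185) and is nearly parallel to the bay. Enter the mouth gently.

drive_tool([
  {"claw": 10, "dp": [0.018, -0.001, 0], "yaw": 0},
  {"claw": 10, "dp": [0.036, -0.001, 0], "yaw": 0},
  {"claw": 10, "dp": [0.054, -0.001, 0], "yaw": 0},
  {"claw": 10, "dp": [0.072, -0.001, 0], "yaw": 0},
  {"claw": 10, "dp": [0.072, -0.001, 0], "yaw": 0},
])

```text
time: 15.63
tcp_pos: [0.4105, 0.1731, 0.0603]
eef_rot: [0.015, 0.688, 0.726, 0.007]
force: [-0.0, 1.6, -0.8]
opening: 0.028
```

```bash
python3 -c "
from h import *
force(3);f=grab('top'); go(.411,.21,.0605,93)
end(f,188,221,245,236)"
```

```text
F [-0.24  3.4  -0.89] sd [0.05 0.41 0.71] T [0.62  0.058 0.098]
t15.83 tcp [0.4104 0.1725 0.0603] jaw 93.0 q6 -1.40 F [ 0.59  4.42 -1.17] open 0.0285 tilt 0.0333 
  dp [ 0.0499  0.0035 -0.0006] yaw 0.0007
n 181 far x 0.5062 yaw(deg) -1.16 y 0.1358 0.2011 mid 0.1685 z 0.0544
```

drive_tool([
  {"claw": 10, "dp": [0.013, 0.001, 0], "yaw": 0},
  {"claw": 10, "dp": [0.026, 0.002, 0], "yaw": 0},
  {"claw": 10, "dp": [0.038, 0.003, 0], "yaw": 0},
  {"claw": 10, "dp": [0.05, 0.004, 0], "yaw": 0},
  {"claw": 10, "dp": [0.05, 0.004, 0], "yaw": 0},
])

```text
time: 16.25
tcp_pos: [0.4118, 0.2122, 0.0602]
eef_rot: [0.014, 0.688, 0.726, 0.009]
force: [0.8, 1.0, 0.0]
opening: 0.0288
```

```bash
python3 -c "
from h import *
force(3);f=grab('top'); go(.411,.230,.0605,93)
end(f,175,221,230,236)
cv2.imwrite('pics/top3.png',cv2.resize(f['pixels'][180:300,140:300,::-1],None,fx=4,fy=4))"
```

```text
F [-0.3   2.22  0.64] sd [0.33 0.5  0.55] T [0.376 0.051 0.007]
t16.45 tcp [0.4117 0.2116 0.0604] jaw 93.1 q6 -1.32 F [1.45 4.15 1.01] open 0.0284 tilt 0.0337 
  dp [ 0.0245  0.0004 -0.0004] yaw 0.0012
n 206 far x 0.5085 yaw(deg) -5.78 y 0.1749 0.2407 mid 0.2078 z 0.0543
```

View pics/top3.png

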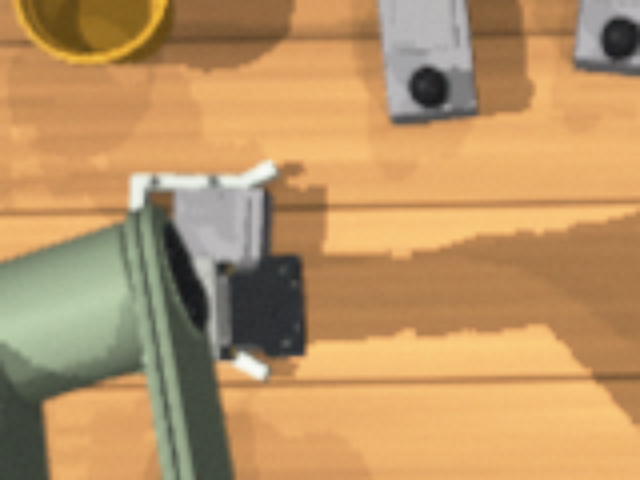

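The tub is between the rails, about 25 mm from the stop. Continue gently.

drive_tool([
  {"claw": 10, "dp": [0.006, 0, 0], "yaw": 0},
  {"claw": 10, "dp": [0.012, 0, 0], "yaw": 0},
  {"claw": 10, "dp": [0.018, 0, 0], "yaw": 0},
  {"claw": 10, "dp": [0.024, 0, 0], "yaw": 0},
  {"claw": 10, "dp": [0.024, 0, 0], "yaw": 0},
])

```text
time: 16.87
tcp_pos: [0.4107, 0.2301, 0.0602]
eef_rot: [0.014, 0.688, 0.726, 0.009]
force: [-0.1, -2.8, 1.3]
opening: 0.0289
```

```bash
python3 -c "
from h import *
force(3);f=grab('top'); go(.411,.238,.0605,93)
end(f,165,223,225,236)"
```

```text
F [ 0.41 -0.86  0.54] sd [0.3  0.41 0.61] T [-0.472 -0.019 -0.106]
t17.07 tcp [0.4107 0.2301 0.0602] jaw 93.1 q6 -1.28 F [-0.08 -1.14  0.21] open 0.0283 tilt 0.0336 
  dp [ 0.0105  0.0009 -0.0004] yaw 0.0012
n 201 far x 0.5074 yaw(deg) -1.81 y 0.1925 0.2594 mid 0.2259 z 0.0539
```

drive_tool([
  {"claw": 10, "dp": [0.002, 0, 0], "yaw": 0},
  {"claw": 10, "dp": [0.004, 0, 0], "yaw": 0},
  {"claw": 10, "dp": [0.006, 0, 0], "yaw": 0},
  {"claw": 10, "dp": [0.008, 0, 0], "yaw": 0},
  {"claw": 10, "dp": [0.01, 0, 0], "yaw": 0},
])

```text
time: 17.48
tcp_pos: [0.4104, 0.2369, 0.0602]
eef_rot: [0.014, 0.688, 0.726, 0.009]
force: [0.5, -5.8, 1.8]
opening: 0.0287
```

```bash
python3 -c "
from h import *
force(3); go(.411,.241,.0605,93)"
```

```text
F [-0.27 -4.96  1.51] sd [0.23 0.12 0.42] T [-1.074 -0.041 -0.184]
t17.63 tcp [0.4104 0.2372 0.0602] jaw 93.1 q6 -1.26 F [-0.29 -5.1   1.48] open 0.0285 tilt 0.0337 
  dp [ 0.005   0.0011 -0.0004] yaw 0.0012
```

drive_tool([
  {"claw": 10, "dp": [0.001, 0, 0], "yaw": 0},
  {"claw": 10, "dp": [0.002, 0, 0], "yaw": 0},
  {"claw": 10, "dp": [0.003, 0, 0], "yaw": 0},
  {"claw": 10, "dp": [0.003, 0, 0], "yaw": 0},
  {"claw": 10, "dp": [0.003, 0, 0], "yaw": 0},
])

```text
time: 18.05
tcp_pos: [0.4103, 0.2392, 0.0602]
eef_rot: [0.014, 0.688, 0.726, 0.009]
force: [0.0, -4.9, 2.1]
opening: 0.0282
```

```bash
python3 -c "
from h import *
force(3);f=grab('top'); go(.411,.241,.0605,93)
end(f,160,223,225,236)"
```

```text
F [ 0.2  -5.18  1.96] sd [0.36 0.44 0.46] T [-1.148 -0.059 -0.211]
t18.25 tcp [0.4103 0.2392 0.0602] jaw 93.1 q6 -1.26 F [ 0.28 -4.93  2.3 ] open 0.0282 tilt 0.0337 
  dp [ 0.0024  0.0011 -0.0004] yaw 0.0011
n 200 far x 0.5077 yaw(deg) -0.90 y 0.2018 0.2679 mid 0.2349 z 0.0541
```

drive_tool([
  {"claw": 10, "dp": [0.001, 0, 0], "yaw": 0},
  {"claw": 10, "dp": [0.002, 0, 0], "yaw": 0},
  {"claw": 10, "dp": [0.003, 0, 0], "yaw": 0},
  {"claw": 10, "dp": [0.003, 0, 0], "yaw": 0},
  {"claw": 10, "dp": [0.003, 0, 0], "yaw": 0},
])

```text
time: 18.67
tcp_pos: [0.4102, 0.2413, 0.0602]
eef_rot: [0.014, 0.688, 0.726, 0.009]
force: [0.3, -4.4, 1.6]
opening: 0.0284
```

```bash
python3 -c "
from h import *
force(3);f=grab('top'); go(.411,.241,.0605,93)
end(f,160,223,225,236)"
```

```text
F [ 0.05 -5.16  1.94] sd [0.25 0.52 0.42] T [-1.132 -0.081 -0.227]
t18.87 tcp [0.4102 0.2413 0.0602] jaw 93.0 q6 -1.25 F [-0.15 -5.74  1.63] open 0.0286 tilt 0.0339 
  dp [-0.0004  0.001  -0.0003] yaw 0.001
n 204 far x 0.5074 yaw(deg) -1.29 y 0.2037 0.2707 mid 0.2372 z 0.0542
```

drive_tool([
  {"claw": 10, "dp": [0.001, 0, 0], "yaw": 0},
  {"claw": 10, "dp": [0.002, 0, 0], "yaw": 0},
  {"claw": 10, "dp": [0.002, 0, 0], "yaw": 0},
  {"claw": 10, "dp": [0.002, 0, 0], "yaw": 0},
  {"claw": 10, "dp": [0.002, 0, 0], "yaw": 0},
])

```text
time: 19.28
tcp_pos: [0.4102, 0.2418, 0.0602]
eef_rot: [0.015, 0.688, 0.726, 0.008]
force: [0.6, -7.2, 3.5]
opening: 0.0287
```

```bash
python3 -c "
from h import *
force(3);f=grab('top'); go(.411,.241,.0605,93)
end(f,160,223,225,236)"
```

```text
F [ 0.86 -7.65  2.87] sd [0.1  0.32 0.25] T [-1.578 -0.112 -0.198]
t19.48 tcp [0.4103 0.2418 0.0602] jaw 93.1 q6 -1.25 F [ 0.2  -7.46  2.7 ] open 0.0285 tilt 0.0343 
  dp [-0.0011  0.001  -0.0003] yaw 0.0016
n 204 far x 0.5075 yaw(deg) -1.24 y 0.2038 0.2714 mid 0.2376 z 0.0542
```

The force has risen to 7.7 N, so the tub is touching the stop. I'll release it, back off and look.

drive_tool([
  {"claw": 10, "dp": [-0.001, 0, 0], "yaw": 0},
  {"claw": 60, "dp": [-0.001, 0, 0], "yaw": 0},
  {"claw": 60, "dp": [-0.001, 0, 0], "yaw": 0},
  {"claw": 60, "dp": [-0.001, 0, 0], "yaw": 0},
  {"claw": 60, "dp": [-0.001, 0, 0], "yaw": 0},
])

```text
time: 19.9
tcp_pos: [0.4102, 0.2417, 0.0602]
eef_rot: [0.015, 0.688, 0.726, 0.009]
force: [-0.2, 0.4, 1.0]
opening: 0.052
```

drive_tool([
  {"claw": 60, "dp": [0, 0, -0.02], "yaw": 0},
  {"claw": 60, "dp": [0, 0, -0.05], "yaw": 0},
  {"claw": 60, "dp": [0, 0, -0.09], "yaw": 0},
  {"claw": 0, "dp": [-0.05, 0, -0.09], "yaw": 0},
  {"claw": 0, "dp": [-0.1, 0, -0.09], "yaw": 0},
])

```text
time: 20.32
tcp_pos: [0.414, 0.1687, 0.131]
eef_rot: [0.016, 0.686, 0.728, 0.011]
force: [0.5, -0.9, -0.9]
opening: 0.0464
```

drive_tool([
  {"claw": 0, "dp": [-0.05, 0, 0], "yaw": 0},
  {"claw": 0, "dp": [-0.1, 0, 0], "yaw": 0},
  {"claw": 0, "dp": [-0.15, 0, 0], "yaw": 0},
  {"claw": 0, "dp": [-0.2, 0, 0], "yaw": 0},
  {"claw": 0, "dp": [-0.2, 0, 0], "yaw": 0},
])

```text
time: 20.73
tcp_pos: [0.4239, 0.0136, 0.1329]
eef_rot: [0.018, 0.688, 0.725, 0.011]
force: [0.4, -0.4, -0.4]
opening: 0.0134
```

```bash
cat >> h.py <<'E'
def check(f):
    W=world(f); u0,v0,u1,v1=168,215,215,285
    p=W[v0:v1,u0:u1].reshape(-1,3); lid=p[abs(p[:,2]-.054)<.007]; k=p[(p[:,2]>.066)&(p[:,2]<.12)]
    r=cv2.minAreaRect((lid[:,:2]*1000).astype(np.float32)); print('lid',len(lid),r)
    s=np.linalg.lstsq(np.c_[2*k,np.ones(len(k))],(k**2).sum(1),rcond=None)[0]; print('knob',s[:3].round(4))
    for nm,i in(('+y side',1),('-y side',-1)):
        e=[]
        for x in np.arange(.405,.50,.006):
            q=lid[abs(lid[:,0]-x)<.004]
            if len(q): e.append((x,q[:,1].max() if i>0 else q[:,1].min()))
        e=np.array(e); c=np.polyfit(e[:,0],e[:,1],1); print(nm,'deg %.2f'%np.degrees(np.arctan(c[0])),'y at .451: %.4f'%np.polyval(c,.451))
E
python3 -c "
from h import *
f=grab('top'); go(.451,.165,.12,88.5); check(f)
cv2.imwrite('pics/top4.png',cv2.resize(f['pixels'][200:300,140:260,::-1],None,fx=6,fy=6))"
```

```text
t20.78 tcp [0.4235 0.0164 0.1326] jaw 93.0 q6 -1.79 F [-0.75  0.03 -0.44] open 0.0092 tilt 0.0410 
  dp [0.1961 0.0464 0.0171] yaw 0.1002
lid 743 ((453.842041015625, 239.24520874023438), (67.81205749511719, 109.29973602294922), 87.30431365966797)
knob [0.413  0.2408 0.0806]
+y side deg -2.77 y at .451: 0.2719
-y side deg -2.22 y at .451: 0.2062
```

View pics/top4.png

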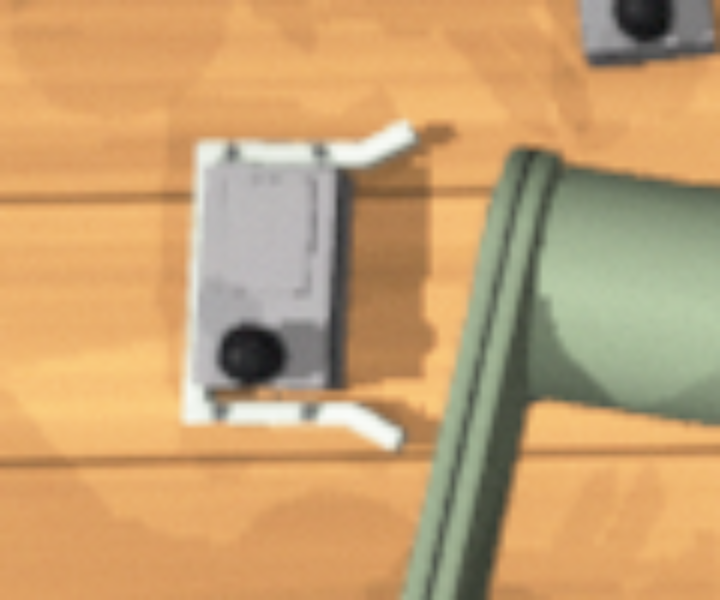

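The tub (crop 205 to 340, 165 to 390) is in the bay, about 1.4 mm off the stop and turned by roughly 1° relative to it. I'll give its long side a gentle low push with closed fingers to make it flush.

drive_tool([
  {"claw": 0, "dp": [0.04, 0.02, 0.01], "yaw": 0.1},
  {"claw": 0, "dp": [0.09, 0.04, 0.01], "yaw": 0.1},
  {"claw": 0, "dp": [0.14, 0.05, 0.01], "yaw": 0.1},
  {"claw": 0, "dp": [0.18, 0.065, 0.01], "yaw": 0.1},
  {"claw": 0, "dp": [0.18, 0.065, 0.01], "yaw": 0.1},
])

```text
time: 21.2
tcp_pos: [0.4661, 0.16, 0.1263]
eef_rot: [0.016, 0.714, 0.7, 0.014]
force: [-0.1, -0.5, -0.1]
opening: 0.0007
```

```bash
python3 -c "
from h import *
force(2); go(.465,.155,.025,88.3)"
```

```text
F [0.06 0.35 0.27] sd [0.76 0.16 0.16] T [-0.016  0.044 -0.007]
t21.30 tcp [0.4647 0.1559 0.1257] jaw 88.8 q6 -1.39 F [0.82 0.2  0.44] open 0.0005 tilt 0.0402 
  dp [-0.0006 -0.0049  0.1342] yaw 0.0107
```

drive_tool([
  {"claw": 0, "dp": [0, -0.001, 0.04], "yaw": 0},
  {"claw": 0, "dp": [0, -0.003, 0.08], "yaw": 0},
  {"claw": 0, "dp": [0, -0.004, 0.12], "yaw": 0},
  {"claw": 0, "dp": [0, -0.005, 0.134], "yaw": 0},
  {"claw": 0, "dp": [0, -0.005, 0.134], "yaw": 0},
])

```text
time: 21.72
tcp_pos: [0.4611, 0.1544, 0.0221]
eef_rot: [0.014, 0.715, 0.699, 0.009]
force: [-0.1, -0.3, -0.5]
opening: 0.0001
```

```bash
python3 -c "
from h import *
force(2); go(.465,.187,.025,88.3)"
```

```text
F [0.32 0.34 0.09] sd [0.12 0.07 0.02] T [-0.042  0.011  0.006]
t21.82 tcp [0.4651 0.1551 0.0257] jaw 88.7 q6 -1.39 F [0.2  0.27 0.11] open 0.0004 tilt 0.0402 
  dp [ 0.0425 -0.0011  0.0006] yaw 0.0099
```

drive_tool([
  {"claw": 0, "dp": [0.015, 0, 0], "yaw": 0},
  {"claw": 0, "dp": [0.028, 0, 0], "yaw": 0},
  {"claw": 0, "dp": [0.036, 0, 0], "yaw": 0},
  {"claw": 0, "dp": [0.042, 0, 0], "yaw": 0},
  {"claw": 0, "dp": [0.042, 0, 0], "yaw": 0},
])

```text
time: 22.23
tcp_pos: [0.4664, 0.1881, 0.0263]
eef_rot: [0.016, 0.714, 0.7, 0.013]
force: [-0.1, -0.6, -0.5]
opening: 0.0007
```

drive_tool([
  {"claw": 0, "dp": [0.001, 0, 0], "yaw": 0},
  {"claw": 0, "dp": [0.002, 0, 0], "yaw": 0},
  {"claw": 0, "dp": [0.003, 0, 0], "yaw": 0},
  {"claw": 0, "dp": [0.004, 0, 0], "yaw": 0},
  {"claw": 0, "dp": [0.004, 0, 0], "yaw": 0},
])

```text
time: 22.65
tcp_pos: [0.4664, 0.191, 0.0262]
eef_rot: [0.016, 0.714, 0.7, 0.013]
force: [-0.2, -0.7, 0.4]
opening: 0.0004
```

```bash
python3 -c "
from h import *
force(2); go(.465,.192,.025,88.3)"
```

```text
F [-0.16 -0.14 -0.73] sd [0.09 0.3  0.34] T [0.001 0.037 0.071]
t22.75 tcp [0.4664 0.1909 0.0262] jaw 88.8 q6 -1.31 F [-0.25  0.16 -1.06] open 0.0005 tilt 0.0416 
  dp [ 0.0015 -0.002   0.0015] yaw 0.0119
```

drive_tool([
  {"claw": 0, "dp": [0.001, 0, 0], "yaw": 0},
  {"claw": 0, "dp": [0.002, 0, 0], "yaw": 0},
  {"claw": 0, "dp": [0.002, 0, 0], "yaw": 0},
  {"claw": 0, "dp": [0.002, 0, 0], "yaw": 0},
  {"claw": 0, "dp": [0.002, 0, 0], "yaw": 0},
])

```text
time: 23.17
tcp_pos: [0.4664, 0.1924, 0.0262]
eef_rot: [0.016, 0.714, 0.7, 0.013]
force: [0.3, 0.2, -0.3]
opening: 0.0005
```

drive_tool([
  {"claw": 0, "dp": [0.001, 0, 0], "yaw": 0},
  {"claw": 0, "dp": [0.002, 0, 0], "yaw": 0},
  {"claw": 0, "dp": [0.002, 0, 0], "yaw": 0},
  {"claw": 0, "dp": [0.002, 0, 0], "yaw": 0},
  {"claw": 0, "dp": [0.002, 0, 0], "yaw": 0},
])

```text
time: 23.58
tcp_pos: [0.4664, 0.1938, 0.0262]
eef_rot: [0.016, 0.714, 0.7, 0.013]
force: [-0.5, -0.4, 0.6]
opening: 0.0003
```

```bash
python3 -c "
from h import *
force(3); go(.465,.192,.025,88.3)"
```

```text
F [-0.08  0.37 -0.07] sd [0.4  0.33 0.22] T [-0.073  0.041 -0.029]
t23.73 tcp [0.4665 0.1938 0.0262] jaw 88.8 q6 -1.31 F [ 0.22  0.57 -0.37] open 0.0004 tilt 0.0417 
  dp [-0.0024 -0.002   0.0015] yaw 0.0119
```

drive_tool([
  {"claw": 0, "dp": [0.001, 0, 0], "yaw": 0},
  {"claw": 0, "dp": [0.002, 0, 0], "yaw": 0},
  {"claw": 0, "dp": [0.003, 0, 0], "yaw": 0},
  {"claw": 0, "dp": [0.003, 0, 0], "yaw": 0},
  {"claw": 0, "dp": [0.003, 0, 0], "yaw": 0},
])

```text
time: 24.15
tcp_pos: [0.4668, 0.1946, 0.0263]
eef_rot: [0.017, 0.714, 0.7, 0.012]
force: [1.0, -6.6, 1.3]
opening: 0.0004
```

drive_tool([
  {"claw": 0, "dp": [0.001, 0, 0], "yaw": 0},
  {"claw": 0, "dp": [0.002, 0, 0], "yaw": 0},
  {"claw": 0, "dp": [0.002, 0, 0], "yaw": 0},
  {"claw": 0, "dp": [0.002, 0, 0], "yaw": 0},
  {"claw": 0, "dp": [0.002, 0, 0], "yaw": 0},
])

```text
time: 24.57
tcp_pos: [0.4668, 0.1945, 0.0263]
eef_rot: [0.018, 0.714, 0.7, 0.011]
force: [0.9, -8.0, 2.1]
opening: 0.0003
```

```bash
python3 -c "
from h import *
force(3); go(.465,.192,.025,88.3)"
```

```text
F [-0.05 -7.53  2.3 ] sd [0.17 0.23 0.52] T [-1.339  0.004 -0.082]
t24.72 tcp [0.4668 0.1946 0.0263] jaw 88.9 q6 -1.30 F [-0.17 -7.24  1.84] open 0.0007 tilt 0.0426 
  dp [-0.0034 -0.0025  0.0016] yaw 0.0132
```

drive_tool([
  {"claw": 0, "dp": [0.001, 0, 0], "yaw": 0},
  {"claw": 0, "dp": [0.002, 0, 0], "yaw": 0},
  {"claw": 0, "dp": [0.003, 0, 0], "yaw": 0},
  {"claw": 0, "dp": [0.004, 0, 0], "yaw": 0},
  {"claw": 0, "dp": [0.004, 0, 0], "yaw": 0},
])

```text
time: 25.13
tcp_pos: [0.4668, 0.1945, 0.0263]
eef_rot: [0.02, 0.713, 0.701, 0.008]
force: [-0.4, -13.5, 3.2]
opening: 0.0001
```

```bash
python3 -c "
from h import *
force(2); go(.465,.150,.025,88.3)"
```

```text
F [  0.43 -12.67   4.12] sd [0.59 0.42 0.46] T [-2.212  0.027 -0.14 ]
t25.23 tcp [0.4668 0.1945 0.0263] jaw 89.0 q6 -1.29 F [ -0.16 -13.09   4.58] open 0.0006 tilt 0.0436 
  dp [-0.0593 -0.0015  0.0027] yaw 0.0148
```

drive_tool([
  {"claw": 0, "dp": [-0.01, 0, 0], "yaw": 0},
  {"claw": 0, "dp": [-0.04, 0, 0], "yaw": 0},
  {"claw": 0, "dp": [-0.06, 0, -0.04], "yaw": 0},
  {"claw": 0, "dp": [-0.06, 0, -0.09], "yaw": 0},
  {"claw": 0, "dp": [-0.06, 0, -0.14], "yaw": 0},
])

```text
time: 25.65
tcp_pos: [0.4603, 0.1511, 0.1319]
eef_rot: [0.018, 0.714, 0.7, 0.008]
force: [1.0, -1.3, -0.1]
opening: 0.0006
```

drive_tool([
  {"claw": 0, "dp": [-0.05, 0, -0.02], "yaw": 0},
  {"claw": 0, "dp": [-0.1, 0, -0.04], "yaw": 0},
  {"claw": 0, "dp": [-0.15, 0, -0.06], "yaw": 0},
  {"claw": 0, "dp": [-0.2, 0, -0.08], "yaw": 0},
  {"claw": 0, "dp": [-0.2, 0, -0.08], "yaw": 0},
])

```text
time: 26.07
tcp_pos: [0.4578, -0.0031, 0.198]
eef_rot: [0.022, 0.716, 0.698, 0.01]
force: [0.8, -0.3, 0.7]
opening: 0.0007
```

```bash
python3 -c "
from h import *
force(3); f=grab('top'); go(.451,.165,.12,88.5); check(f)
for t in tubs(f,[(228,165,266,215),(278,155,314,202)]): print(t[0],t[1].round(4),t[5])
cv2.imwrite('pics/top5.png',f['pixels'][...,::-1])"
```

```text
F [ 0.25  0.36 -0.42] sd [0.47 0.2  0.44] T [ 0.042  0.001 -0.006]
t26.27 tcp [0.4547 0.0032 0.1934] jaw 88.9 q6 -1.73 F [-0.24  0.19 -0.25] open 0.0001 tilt 0.0385 
  dp [ 0.2169 -0.0125  0.0945] yaw 0.0089
lid 745 ((453.9757080078125, 239.937744140625), (67.5595703125, 108.64446258544922), 88.115966796875)
knob [0.4131 0.2412 0.0808]
+y side deg -2.32 y at .451: 0.2721
-y side deg -2.13 y at .451: 0.2069
((620.3031005859375, 52.33158874511719), (111.47744750976562, 67.61760711669922), 5.096278190612793) [0.6203 0.0523] 0.05366630180531429
((654.5205078125, -100.33110046386719), (67.19686126708984, 111.63494110107422), 82.52505493164062) [ 0.6545 -0.1003] 0.05375711392833815
```

View pics/top5.png

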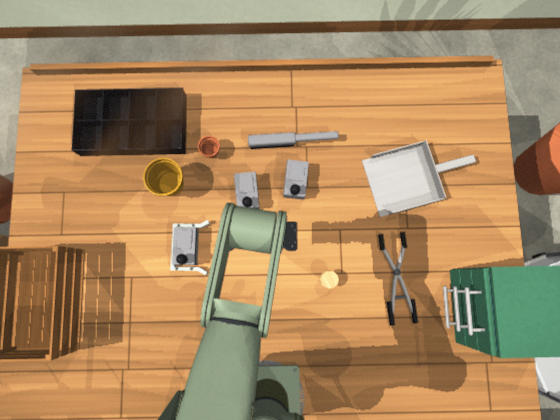

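The tub at (184,246) is seated in the bay. It measures 88.1° against 88.07° for the bay, and it did not move under a 12.7 N push. A and B are within 1 mm of where they started, and nothing else has moved. Handing in.

```bash
python3 -c "
from h import *
print(ticket.job_done())"
```

```text
the job is handed in; nothing more can be done
None
```

The full tub was tub C, the one nearest the dustpan. It is now seated flush in the bay, released, and the job is handed in at about 26 s. No verdict was reported.

**Finding the full tub:** I lifted each tub about 7 mm at its knob. The first two (the one nearest the bay, then the middle one) took about 2.0 N and 1.9 N, and C took 5.7 N. The 2.0 and 1.9 N readings are above the stated 1.1 to 1.6 N for a nearly empty tub, and 5.7 N is above the stated 3.7 to 5.1 N for a full one. Both are below the tub's whole weight, as a stiff grip would give.

**Parking it:** I slid C by its knob into the bay, let go, then pushed low on its long side with the closed fingers until it did not move under 12.7 N.

**Last checks, from the top camera:**
- **Fit in the bay:** C lies within about 0.1° of the bay by bounding rectangle. Straight-line fits of its sides differ from the bay by up to about 0.6°. Its centre is about 3 mm from the middle along the stop.
- **Gap to the stop:** The picture shows about 1 mm, which is within measuring error; the push test says it is touching.
- **Other objects:** The two nearly empty tubs measure within 1 mm of where they began. The other things look unmoved in the picture; I did not measure them again.
- **Arm:** It is clear of everything, with no contact force beyond noise.

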